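# Prove the stop station of the hi-fi bench

## Robot

A 6-joint arm with a two-finger parallel gripper is mounted at the origin on the work surface. World frame = base frame: x ahead of the robot, y to its left, z up, the work surface at z = 0. Lengths are in mm, angles in degrees, forces in N, time in s.
With the tool pointing down it reaches from about 350 to 850 mm from the base axis. Payload 8.1 kg.
Tool frame: the origin (TCP) lies midway between the tips of the shut fingers; the grasp point (between the pads) lies 19 mm behind it (hold_point_z is the distance from the TCP to the grasp point, in mm); z points along the fingers, y is the direction in which the jaws open and shut (so a half turn about z gives the same grasp; the last joint's range is limited). The gripper opens to 85 mm and grips with 20 to 120 N. Pads are 22 mm wide; open, the fingers measure 114 mm over their backs; the gripper's body (76 mm by 85 mm) begins 54 mm behind the grasp point. The pads swing forward as they close: fully open they stand 13 mm farther back than shut.
Start: joints at [59.278, 7.471, 85.268, -0, 87.261, -4.893], TCP at [261.392, 540.074, 207.092] pointing down, gripper open.
Joint ranges: [-169.43, 169.43], [-51.17, 129.36], [1.28, 143.12], [-76.62, 256.62], [0, 156.53], [-152.29, 152.29]. Speed limits (degrees/s): [136.94, 136.94, 159.86, 180, 180, 180].

## Interface

Orientations are given as [roll, pitch, yaw] about the fixed x, y, z axes, in that order (R = Rz(yaw) Ry(pitch) Rx(roll)).
In Python, from bench import sense, snapshot, camera_params, hand_in, hold_point_z gives the robot as it stands.
- The arm moves only by the tool servo_tool, never from a script. Its argument "motion" is a list of rows, each a list of 7 numbers: the finger opening in mm, from 0 to 85.4, then the shift along the tool's x, y, z in mm, then the turn, a rotation vector about the tool's x, y, z in rad. A call has 1 to 10 rows; each row shifts and turns the pose as measured when the row begins, along the tool's axes as they then stand; what a row does not reach is not made up. A row lasts 1/10 s, in which the tool goes at most 50 mm and 8.59 degrees, less where a joint would pass 70% of its speed; a pose out of reach is approached as far as the arm can. A call with a gripper value outside its range is refused whole. The fingers move at their own pace and stop on an object; "force" is the grip in N (left out, the last holds). Time passes only in rows, so rows that do not move let the fingers close. It gives the time, the measured TCP pose, the force and the opening at its end, in the units of the state.
- sense(): the state, without advancing time (a new reading comes with each control period).
- snapshot(name): name is "scene" or "top" or "wrist"; returns the picture (400x640x3 uint8, blue, green, red); there is no depth.
- camera_params(name): a dict with "fx", "fy", "cx", "cy" (pixels), "R" (3x3) and "t" (3): a world point X has camera coordinates R X + t; the wrist camera has in their place "tool_from_camera" (4x4, takes a point from camera to tool coordinates, whose origin is the TCP and whose axes are the flange's). Camera axes: x right, y down, z forward; pixel columns grow to the right and rows downward; lengths in mm; the calibration is good to about 2 mm. A picture is of the moment at which its call begins: read the wrist's pose just before it. camera_params takes no time and is no camera call.
- hand_in(): hands the job in, once; it reports no verdict.
The state is a dict: "time": time; "joint_pos": joint angles; "qd": joint speeds; "joint_efforts": joint torques, N m; "tool_pos": TCP position; "tcp_rot": TCP orientation; "ft_force": force on the tool from outside, world axes, zero at the start; "wrist_torque": the same for the moment, N m; "finger_gap": finger opening in mm.
Only numpy, scipy, OpenCV 4.12 (cv2) and the standard library are available. Lean on these libraries where they do the work, as an engineer would, in place of code of your own. Each camera call takes 0.05 s, during which the arm holds its last target. There are 200 camera calls.

## Task

Prove the bench's stop station before the turntable goes on test: push the big mushroom stop button in until it locks down, twist it clockwise by its wing so that it lets go and springs back up, then press the plain round start button in fully and let it out. Do it all by pushing with the fingertips: do not clamp the gripper on anything, and leave the other things on the bench where they stand.

Things in the scene. Friction and masses are not known exactly. Their poses are not given: they have to be found in the camera images.
- station: Stop station: grey box 80 (x) x 200 (y) x 62 mm high, screwed to the bench. Origin: centre of its underside, on the bench top; z up. In a row on its top, at x = 0: mushroom stop button at y = +62 mm, clear fixed lamp dome (24 mm across, top at z = 82) at y = -12, start button at y = -66. A black cable gland on its +x side. Turned up to 35 degrees either way.
- stop_top (a point): Stop button, black cap, grey wing: point on its axis at the top of its wing, 109 mm above the bench when out. A mushroom cap 60 mm across, underside at 80, rim to 92, domed top at 93 to 95 mm (when out), with an upright wing across it: 54 mm long, 11 thick, 14 high above the dome. At twist 0 the wing lies along the station's x axis. Site axes turn with it: x along the wing, z up.
- stop_press (a joint): How far the stop button is pushed in, in m: 0 out, 0.008 at the bottom. A spring resists with 6 N at the start and 10 N at the bottom, up to about 11 N where the catch snaps over. Pushed past 0.0064 it locks; let go, it then stays in at about 0.0055, and only twisting lets it out again.
- stop_twist (a joint): Turn of the stop button's cap and wing, in rad: 0 at rest, grows clockwise seen from above, end stop at 1.05 (60 degrees). A weak spring turns it back to 0 when let go (0.04 N m at 0, 0.14 N m at the end stop). Locked in, the button lets go at about 0.65 to 0.75 rad (37 to 43 degrees) and springs up at once, also with the wing still held turned.
- start_top (a point): Start button: the centre of the top of a plain flat black push button, 25 mm across, 78 mm above the bench when out, standing 10 mm proud of its metal bezel (33 mm across).
- start_press (a joint): How far the start button is pushed in, in m: 0 out, 0.005 at the bottom; a spring of 1.5 N at the start and 5 N at the bottom brings it back.
- record_puck: Bystander: turned aluminium record weight, 72 mm across and 42 mm high, standing near the station. Origin: centre of its underside.
- single_adapter: Bystander: small steel centre adapter for singles, 38 mm across, 14 mm high, near the station. Origin: centre of its underside.
- record_brush: Bystander: black record brush with an aluminium back, 34 x 95 x 34 mm high, near the station. Origin: centre of its underside.
- cleaner_bottle: Bystander: slim closed bottle of record cleaner, 42 mm across, 105 mm high, near the station. Origin: centre of its underside.
- cassette: Bystander: cassette lying flat, 109 x 70 x 17 mm. Origin: centre of its underside.
- screwdriver: Bystander: screwdriver with a black handle lying on the bench, 170 mm long along its x axis.
- headshell: Bystander: small black pickup headshell, 54 x 18 x 18 mm, lying on the bench. Origin: on its underside.

How it is judged:
By the outcome, as a careful person would: the job done as asked, in the order asked, and still so for the second after the job is handed in, with the robot touching nothing.
It also fails if it takes over 48 s, if anything falls off the work surface, if the arm or the gripper's body presses on something with over 40 N, if the wrist force passes 120 N, or if a joint passes its speed limit or range.

## Working session

There is one attempt and no reset: what is moved stays moved. The work goes in short steps, Python scripts to look and compute and a tool call to move; the robot and the scene stay as the last step left them, time stands still between calls to the robot, and variables do not carry over. Pictures are saved under pics/ and viewed, about 8 in all and at most 12, crops included, and the job is handed in when it is done.

Besides the shell and the picture viewer there is one more tool, called by a JSON object that holds its "fn" and its "kwargs". servo_tool: Moves the arm, as the interface text tells. Its arguments: {"type":"object","properties":{"motion":{"type":"array"},"force":{"type":"number"}},"required":["motion"]}

```bash
mkdir -p pics; python3 - <<'E'
from bench import *
import cv2,numpy as np
for n in("top","scene"):
    cv2.imwrite(f"pics/{n}0.png",snapshot(n)); print(n,camera_params(n))
print(camera_params("wrist"),sense(),hold_point_z)
E
```

```text
top {'fx': 368.9377871778831, 'fy': 368.9377871778831, 'cx': 316.29686760770693, 'cy': 204.13617711623863, 'R': array([[ 0.00706296, -0.99975461, -0.0209962 ],
       [-0.98580824, -0.00343957, -0.16784007],
       [ 0.16772667,  0.02188367, -0.98559062]]), 't': array([ -93.14493385,  507.31713675, 1083.05291604])}
scene {'fx': 432.12661532398596, 'fy': 432.12661532398596, 'cx': 324.60253485024367, 'cy': 203.72737522638377, 'R': array([[-0.64531055,  0.76380066,  0.01352201],
       [ 0.55454999,  0.48054874, -0.67937266],
       [-0.52540327, -0.43090772, -0.73366882]]), 't': array([ 394.19386361, -152.44357216, 1266.36014185])}
{'fx': 321.90456909566205, 'fy': 321.90456909566205, 'cx': 320.52046076996055, 'cy': 201.62155482802223, 'tool_from_camera': array([[ 3.71986305e-04, -9.55232522e-01, -2.95855862e-01,
         7.46271030e+01],
       [ 9.99999924e-01,  3.21028348e-04,  2.20815493e-04,
         6.03949632e-01],
       [-1.15952022e-04, -2.95855922e-01,  9.55232569e-01,
        -1.67166516e+02],
       [ 0.00000000e+00,  0.00000000e+00,  0.00000000e+00,
         1.00000000e+00]])} {'time': 0.1, 'joint_pos': array([ 5.92782515e+01,  7.51281093e+00,  8.53242099e+01, -2.64714913e-03,
        8.72614556e+01, -4.89241484e+00]), 'qd': array([-0.0316505 , -0.04154628, -0.22147944,  0.04016704, -0.06974756,
        0.0594277 ]), 'joint_efforts': array([ 1.70124280e-03, -5.70949244e+01, -5.01946127e+01, -1.21061312e-04,
        8.14909843e-03,  1.02240989e-05]), 'tool_pos': array([261.12437701, 539.58974425, 206.11698973]), 'tcp_rot': array([-1.79901657e+02, -5.76428796e-03,  1.54170790e+02]), 'ft_force': array([ 0.47519456, -0.32893495,  0.07888709]), 'wrist_torque': array([ 0.00015334, -0.03356301, -0.05748101]), 'finger_gap': 85.26903734583901} 18.700000000000003
```

View pics/top0.png

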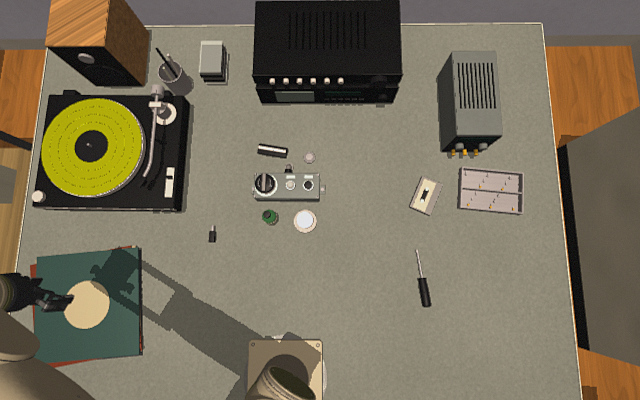

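View pics/scene0.png

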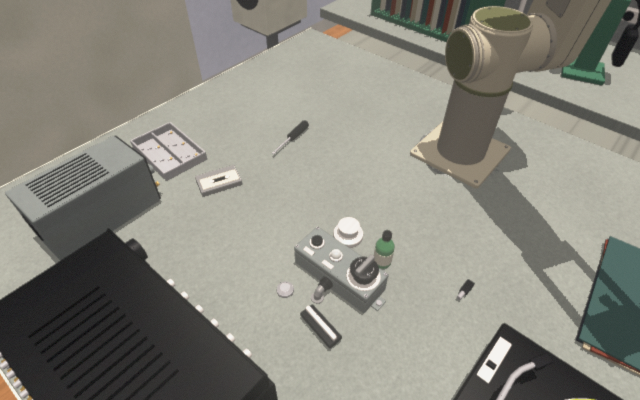

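The top view shows the station: stop button at about (265,183), lamp at (290,184), start button at (308,185). The green bottle is at (270,217) and the puck at (305,221), both on the robot side. I'll zoom in to measure.

```bash
cat > h.py <<'E'
import numpy as np
from bench import *
def back(p,u,v,z):
    R=np.array(p["R"]);t=np.array(p["t"]);d=R.T@np.array([(u-p["cx"])/p["fx"],(v-p["cy"])/p["fy"],1]);c=-R.T@t
    return (c+d*(z-c[2])/d[2]).round(1)
E
python3 - <<'E'
from h import *
import cv2
im=cv2.imread("pics/top0.png")
cv2.imwrite("pics/crop.png",cv2.resize(im[135:240,235:340],None,fx=5.6,fy=5.6,interpolation=cv2.INTER_CUBIC))
p=camera_params("top")
for n,u,v,z in[("stop",265,183,109),("lamp",290,184,82),("start",308,185,78),("bottle",270,215,105),("puck",305,221,42)]: print(n,back(p,u,v,z))
p=camera_params("scene")
for n,u,v,z in[("start",317,241,78),("lamp",336,254,82)]: print(n,back(p,u,v,z))
E
```

```text
stop [558.1  57.4 109. ]
lamp [561.4 -12.8  82. ]
start [559.4 -66.1  78. ]
bottle [465.   40.8 105. ]
puck [455.9 -56.6  42. ]
start [567.6 -59.5  78. ]
lamp [570.   -4.6  82. ]
```

View pics/crop.png

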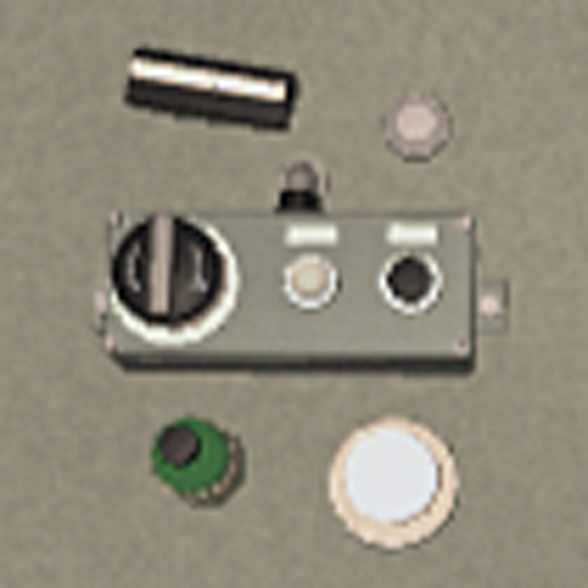

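{"fn": "servo_tool", "kwargs": {"motion": [[0,0,0,0,0,0,-0.149],[0,0,0,0,0,0,-0.149],[0,0,0,0,0,0,-0.149],[0,-23,-42,0,0,0,0],[0,-23,-42,0,0,0,0],[0,-23,-42,0,0,0,0],[0,-23,-42,0,0,0,0],[0,-23,-42,0,0,0,0],[0,-23,-42,0,0,0,0],[0,-23,-42,0,0,0,0]]}}

```text
time: 1.1
tool_pos: [424.5, 240.0, 200.2]
tcp_rot: [-179.6, -0.5, -178.8]
ft_force: [1.0, 0.5, -0.3]
finger_gap: -0.2
```

{"fn": "servo_tool", "kwargs": {"motion": [[0,-23,-42,0,0,0,0],[0,-23,-42,0,0,0,0],[0,-23,-42,0,0,0,0],[0,-23,-42,0,0,0,0],[0,-23,-42,0,0,0,0],[0,0,0,0,0,0,0]]}}

```text
time: 1.7
tool_pos: [547.3, 17.3, 198.7]
tcp_rot: [-179.5, -0.6, -179.1]
ft_force: [-0.6, 0.3, -0.0]
finger_gap: -0.0
```

```bash
python3 - <<'E'
from h import *
import cv2
s=sense();im=snapshot("wrist");print(s["tool_pos"],s["tcp_rot"],s["time"])
np.save("pose1.npy",np.r_[s["tool_pos"],s["tcp_rot"]])
cv2.imwrite("pics/wrist1.png",im)
E
```

```text
[547.29063477  17.34655194 198.66425479] [-179.48587803   -0.56161349 -179.08465421] 1.7
```

View pics/wrist1.png

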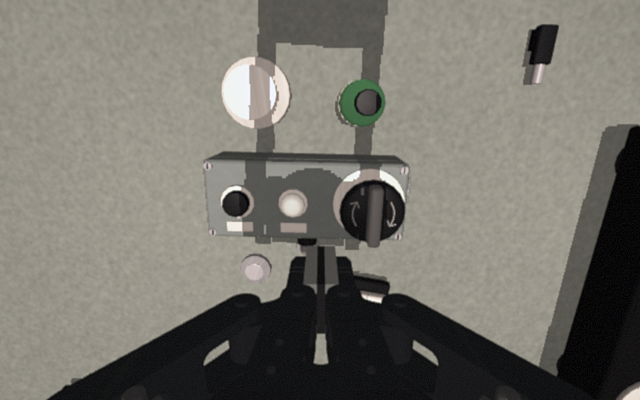

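The wrist view shows the start top at (236,201), the lamp at (292,203) and the wing top running from (376,185) to (374,246). The fingers are shut at column 320.

```bash
cat >> h.py <<'E'
from scipy.spatial.transform import Rotation as Ro
def wback(pose,u,v,z):
    p=camera_params("wrist");T=np.eye(4);T[:3,:3]=Ro.from_euler("xyz",pose[3:],degrees=True).as_matrix();T[:3,3]=pose[:3]
    C=np.linalg.inv(T@p["tool_from_camera"]);return back(dict(p,R=C[:3,:3],t=C[:3,3]),u,v,z)
E
python3 - <<'E'
from h import *
P=np.load("pose1.npy")
for n,u,v,z in[("start",236,200.5,78),("lamp",292,201,80),("wing-",376,185,109),("wing+",374,246,109),("cap L",339.5,211,90),("cap R",406,211,90)]+[("corner",a,b,62) for a,b in((206,160),(409,160),(213,235),(404,239))]: print(n,wback(P,u,v,z))
p=camera_params("top")
print(back(p,263.6,181.8,109),back(p,308.2,184.6,78),back(p,235+310/5.6,135+276/5.6,80))
q=camera_params("wrist");C=np.linalg.inv(q["tool_from_camera"])
for X in([0,0,0],[0,14,0],[-11,0,0],[11,14,0]):
    c=C@np.r_[X,1];print(X,q["fx"]*c[0]/c[2]+q["cx"],q["fy"]*c[1]/c[2]+q["cy"])
E
```

```text
start [561.2 -62.5  78. ]
lamp [560.1  -9.8  80. ]
wing- [536.4  62.1 109. ]
wing+ [590.9  64.  109. ]
cap L [565.7  34.   90. ]
cap R [564.6  94.   90. ]
corner [526.2 -93.3  62. ]
corner [522.8  99.8  62. ]
corner [603.3 -92.7  62. ]
corner [603.8 102.4  62. ]
[561.6  61.5 109. ] [560.6 -66.7  78. ] [561.  -13.7  80. ]
[0, 0, 0] 320.2272674106341 239.978288947578
[0, 14, 0] 345.0262226895126 239.98540449689702
[-11, 0, 0] 320.225276593356 257.58838276923296
[11, 14, 0] 345.48058264303387 221.7334111823648
```

{"fn": "servo_tool", "kwargs": {"motion": [[0,-8,23,10,0,0,0],[0,-8,23,25,0,0,0],[0,0,0,25,0,0,0],[0,0,0,15,0,0,0],[0,0,0,0,0.01,0.01,0.015]]}}

```text
time: 2.25
tool_pos: [559.2, 69.3, 120.3]
tcp_rot: [-179.0, -1.3, -180.0]
ft_force: [-0.6, -0.5, -0.5]
finger_gap: 0.1
```

{"fn": "servo_tool", "kwargs": {"motion": [[0,-3.3,-6,0,-0.017,-0.022,0],[0,0,0,3,0,0,0],[0,0,0,0,0,0,0]]}}

```text
time: 2.55
tool_pos: [563.5, 63.4, 119.4]
tcp_rot: [179.9, 0.2, -179.9]
ft_force: [0.7, -1.2, -0.3]
finger_gap: 0.2
```

{"fn": "servo_tool", "kwargs": {"motion": [[0,0,0,6,0,0,0],[0,0,0,3,0,0,0],[0,0,0,3,0,0,0],[0,0,0,3,0,0,0]]}}

```text
time: 2.95
tool_pos: [565.4, 62.6, 106.3]
tcp_rot: [179.9, 0.5, 180.0]
ft_force: [-0.6, 0.7, 0.2]
finger_gap: 0.2
```

{"fn": "servo_tool", "kwargs": {"motion": [[0,0,0,3,0,0,0],[0,0,0,3,0,0,0]]}}

```text
time: 3.15
tool_pos: [565.4, 62.7, 99.7]
tcp_rot: [179.9, 0.5, 180.0]
ft_force: [0.3, 0.2, -1.6]
finger_gap: 0.0
```

```bash
python3 - <<'E'
from h import *
import cv2
a=snapshot("wrist");b=snapshot("scene");print(sense()["ft_force"],sense()["tool_pos"])
b=cv2.resize(b[200:320,270:430],None,fx=3.3,fy=3.3,interpolation=cv2.INTER_CUBIC)
a=cv2.resize(a[100:320,200:440],None,fx=1.2*1.5,fy=1.8)[:396]
cv2.imwrite("pics/c2.png",cv2.hconcat([a[:, 60:372],cv2.resize(b,(480,396))]))
E
```

```text
[ 0.28015537 -0.5887638  -0.41662309] [565.03213118  62.72591078  99.22021788]
```

View pics/c2.png

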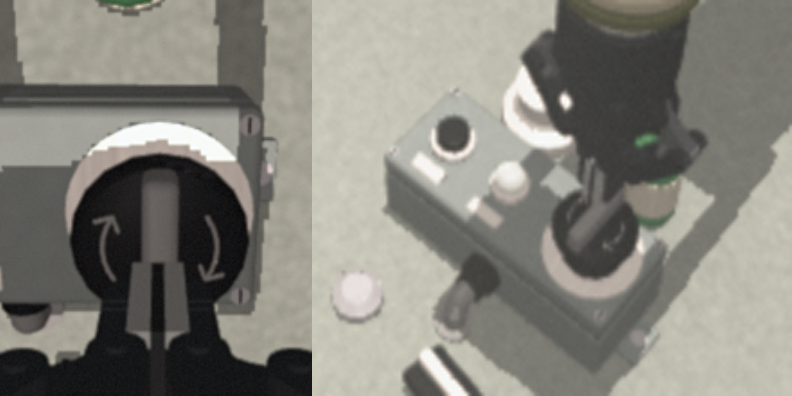

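The wrist view shows the fingers over the wing, with the wing at column 161 and the fingers at column 158 of the crop. There is no contact force yet, so the tips seem to be still above the wing. I'll keep going down gently.

{"fn": "servo_tool", "kwargs": {"motion": [[0,0,0,2,0,0,0],[0,0,0,2,0,0,0]]}}

```text
time: 3.45
tool_pos: [565.3, 62.8, 95.3]
tcp_rot: [179.9, 0.4, 180.0]
ft_force: [-1.5, 0.3, -0.1]
finger_gap: 0.0
```

```bash
python3 -c "
from bench import *
s=sense();print(s['ft_force'],s['wrist_torque'],s['tool_pos'])"
```

```text
[-1.53257788  0.26620197 -0.13962721] [ 0.01031777  0.00933288 -0.00224031] [565.27822046  62.78888458  95.26621328]
```

```bash
python3 - <<'E'
from h import *
import cv2
b=snapshot("scene");p=camera_params("scene");t=sense()["tool_pos"];print(t)
def pr(X):
    c=p["R"]@np.array(X)+p["t"];return (p["fx"]*c[0]/c[2]+p["cx"],p["fy"]*c[1]/c[2]+p["cy"])
print(pr(t),pr(t+[0,0,15]),pr([563,63,109]),"wing ends",pr([590,63,109]),pr([536,63,109]))
im=cv2.resize(b[235:305,330:410],None,fx=8,fy=8,interpolation=cv2.INTER_CUBIC)
for X,c in((t,(0,0,255)),(t+[0,0,15],(0,255,0)),([590,63,109],(255,0,0)),([536,63,109],(255,0,0))):
    u,v=pr(X);cv2.circle(im,(int((u-330)*8),int((v-235)*8)),4,c,-1)
cv2.imwrite("pics/c3.png",im)
E
```

```text
[565.1093789   62.77311708  94.91250744]
(np.float64(363.5946518389673), np.float64(266.42105163082596)) (np.float64(364.19430509726055), np.float64(262.1116444024595)) (np.float64(364.87906720365413), np.float64(261.7774419084866)) wing ends (np.float64(356.6862994646988), np.float64(270.3657429196684)) (np.float64(372.80698050937656), np.float64(253.46678206439591))
```

View pics/c3.png

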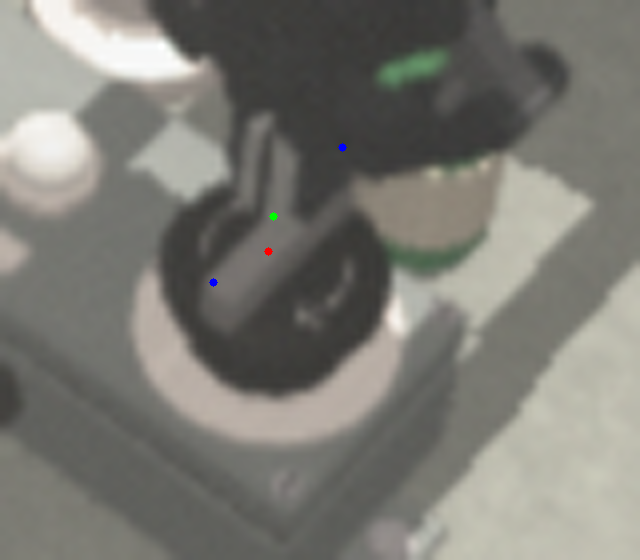

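```bash
python3 - <<'E'
from h import *
import cv2
a=cv2.imread("pics/scene0.png");b=snapshot("scene");s=sense()
print(s["joint_efforts"],s["ft_force"],s["tool_pos"])
A,B=[cv2.resize(i[235:305,330:410],None,fx=5,fy=5,interpolation=cv2.INTER_CUBIC) for i in(a,b)]
cv2.imwrite("pics/c4.png",cv2.hconcat([A,B]))
for u0,u1,v0,v1 in((352,372,268,290),(352,380,276,292),(300,330,230,250)):
    r=cv2.matchTemplate(cv2.resize(b[v0-6:v1+6,u0-6:u1+6],None,fx=4,fy=4,interpolation=cv2.INTER_CUBIC),cv2.resize(a[v0:v1,u0:u1],None,fx=4,fy=4,interpolation=cv2.INTER_CUBIC),cv2.TM_CCOEFF_NORMED)
    _,m,_,l=cv2.minMaxLoc(r);print(m,(np.array(l)-24)/4)
E
```

```text
[-5.52949612e-03 -5.37471306e+01 -4.75266981e+01  9.88906715e-03
 -1.42750489e-01  4.91592175e-05] [-0.47511557  0.33228762  0.58762801] [565.09257839  62.7645127   95.04014302]
0.9334017038345337 [ 0.25 -0.5 ]
0.9353435635566711 [ 0.25 -0.75]
0.9976180195808411 [0. 0.]
```

View pics/c4.png

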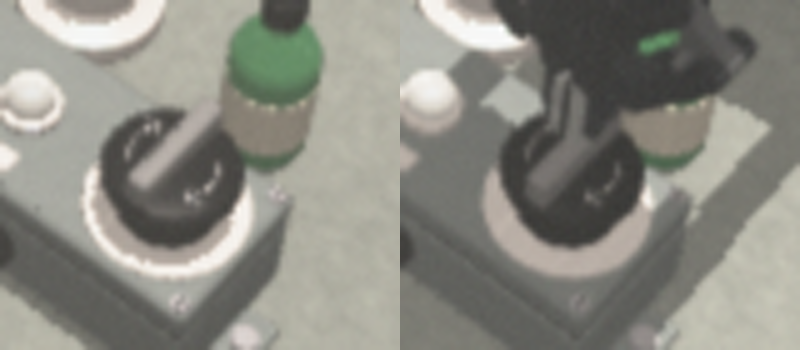

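The view shows that the button has not moved, so there is no contact yet. I'll keep feeling downward.

{"fn": "servo_tool", "kwargs": {"motion": [[0,0,0,2,0,0,0],[0,0,0,2,0,0,0]]}}

```text
time: 3.75
tool_pos: [565.5, 62.8, 91.3]
tcp_rot: [179.9, 0.4, 180.0]
ft_force: [-0.1, 0.8, -0.3]
finger_gap: 0.1
```

{"fn": "servo_tool", "kwargs": {"motion": [[0,0,0,2,0,0,0],[0,0,0,2,0,0,0]]}}

```text
time: 3.95
tool_pos: [565.6, 62.8, 87.0]
tcp_rot: [179.9, 0.5, 180.0]
ft_force: [-0.1, -0.0, -0.7]
finger_gap: 0.2
```

```bash
python3 - <<'E'
from h import *
import cv2
from scipy.optimize import least_squares
s=sense();print(s["ft_force"],s["tool_pos"],s["joint_efforts"][:3])
p=camera_params("scene");q=camera_params("top");P=np.load("pose1.npy")
def pr(p,X):
    c=p["R"]@np.array(X)+p["t"];return np.array((p["fx"]*c[0]/c[2]+p["cx"],p["fy"]*c[1]/c[2]+p["cy"]))
def wp():
    w=camera_params("wrist");T=np.eye(4);T[:3,:3]=Ro.from_euler("xyz",P[3:],degrees=True).as_matrix();T[:3,3]=P[:3]
    C=np.linalg.inv(T@w["tool_from_camera"]);return dict(w,R=C[:3,:3],t=C[:3,3])
w=wp()
for n,a,b,c in(("start",(317,241),(308.2,184.6),(236,200.5)),("lamp",(336,254),(290.4,184.3),(292,201)),("wing",(366,263.5),(263.6,181.8),(375,215.5))):
    r=least_squares(lambda X:np.r_[pr(p,X)-a,pr(q,X)-b,pr(w,X)-c],[560,0,80]);print(n,r.x.round(1),r.fun.round(1))
cv2.imwrite("pics/w5.png",snapshot("wrist")[80:330,180:460])
E
```

```text
[-0.12705399 -0.01149046 -0.74877057] [565.55197415  62.8163728   86.97737805] [ 1.32159355e-03 -5.40208840e+01 -4.72097290e+01]
start [563.4 -64.7  70. ] [-0.5 -0.2 -0.6 -0.3  0.  -0.2]
lamp [563.1 -10.9  69.5] [-0.4 -0.1 -0.6  0.1 -0.  -0.1]
wing [563.8  63.9 105.5] [-1.1 -0.2 -0.6 -0.4  0.3 -0.4]
```

```bash
python3 - <<'E'
from h import *
import cv2
b=snapshot("scene");b=cv2.resize(b[215:305,320:410],None,fx=5,fy=5,interpolation=cv2.INTER_CUBIC)
a=cv2.resize(cv2.imread("pics/w5.png"),None,fx=1.25,fy=1.8)
cv2.imwrite("pics/c6.png",cv2.hconcat([a,b]))
E
```

```text
(no output)
```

View pics/c6.png

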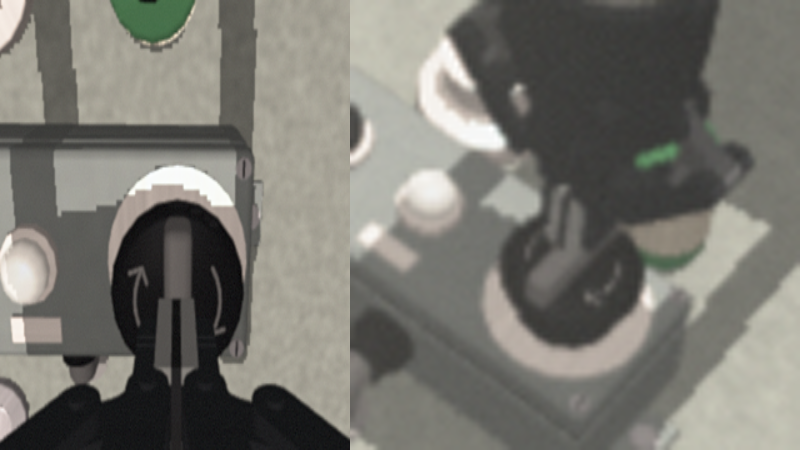

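The fingertips still look clear of the wing in both views. Judging by the rays, the real tips sit about 25 mm behind the reported TCP. I'll continue in small steps and find contact by force.

{"fn": "servo_tool", "kwargs": {"motion": [[0,0,0,2,0,0,0],[0,0,0,0,0,0,0]]}}

```text
time: 4.25
tool_pos: [565.7, 62.8, 85.1]
tcp_rot: [179.9, 0.5, 180.0]
ft_force: [0.2, 0.7, 0.3]
finger_gap: -0.1
```

{"fn": "servo_tool", "kwargs": {"motion": [[0,0,0,2,0,0,0],[0,0,0,0,0,0,0]]}}

```text
time: 4.45
tool_pos: [566.3, 62.8, 84.4]
tcp_rot: [179.9, 0.5, 180.0]
ft_force: [-3.0, -0.3, 5.4]
finger_gap: -0.3
```

{"fn": "servo_tool", "kwargs": {"motion": [[0,0,0,2,0,0,0],[0,0,0,0,0,0,0]]}}

```text
time: 4.65
tool_pos: [566.3, 62.8, 83.9]
tcp_rot: [179.9, 0.5, 180.0]
ft_force: [-3.9, -1.0, 5.5]
finger_gap: -0.1
```

Contact is at TCP z ≈ 84.5, so the tips are about 24.5 mm behind the nominal TCP. Pressing now.

{"fn": "servo_tool", "kwargs": {"motion": [[0,0,0,4,0,0,0],[0,0,0,4,0,0,0]]}}

```text
time: 4.85
tool_pos: [566.5, 62.8, 78.2]
tcp_rot: [179.9, 0.6, 180.0]
ft_force: [-5.8, 0.5, 10.0]
finger_gap: 0.5
```

{"fn": "servo_tool", "kwargs": {"motion": [[0,0,0,4,0,0,0],[0,0,0,4,0,0,0]]}}

```text
time: 5.05
tool_pos: [568.0, 62.9, 76.3]
tcp_rot: [179.9, 0.7, -180.0]
ft_force: [-20.3, -1.0, 41.2]
finger_gap: 0.0
```

Bottomed out, so it should be locked. Retract and feel.

{"fn": "servo_tool", "kwargs": {"motion": [[0,0,0,-4,0,0,0],[0,0,0,-15,0,0,0],[0,0,0,-10,0,0,0],[0,0,0,0,0,0,0]]}}

```text
time: 5.45
tool_pos: [568.5, 63.0, 109.5]
tcp_rot: [179.9, 0.9, -180.0]
ft_force: [-0.3, 1.2, -0.1]
finger_gap: -0.1
```

```bash
python3 - <<'E'
from h import *
import cv2
a=cv2.imread("pics/scene0.png");b=snapshot("scene")
for u0,u1,v0,v1 in((352,372,268,290),(352,380,276,292)):
    r=cv2.matchTemplate(cv2.resize(b[v0-6:v1+6,u0-6:u1+6],None,fx=4,fy=4,interpolation=cv2.INTER_CUBIC),cv2.resize(a[v0:v1,u0:u1],None,fx=4,fy=4,interpolation=cv2.INTER_CUBIC),cv2.TM_CCOEFF_NORMED)
    _,m,_,l=cv2.minMaxLoc(r);print(m,(np.array(l)-24)/4)
E
```

```text
0.905128002166748 [ 0.5 -0.5]
0.9171396493911743 [ 0.25 -0.75]
```

{"fn": "servo_tool", "kwargs": {"motion": [[0,5,0,14,0,-0.012,0],[0,0,0,11,0,0,0],[0,0,0,0,0,0,0],[0,0,0,0,0,0,0]]}}

```text
time: 5.9
tool_pos: [563.0, 62.9, 81.4]
tcp_rot: [179.9, 1.4, -180.0]
ft_force: [-0.4, 0.8, 0.9]
finger_gap: -0.1
```

No contact at 81.4, so the button stays in and is locked. Next is going beside the wing's far end.

{"fn": "servo_tool", "kwargs": {"motion": [[0,0,0,-14,0,0.024,0],[0,-9,15,0,0,0,0],[0,-8,15,0,0,0,0],[0,0,0,0,0,0,0]]}}

```text
time: 6.3
tool_pos: [581.2, 94.8, 95.2]
tcp_rot: [179.9, -0.0, 179.9]
ft_force: [0.4, -0.8, 0.5]
finger_gap: 0.1
```

{"fn": "servo_tool", "kwargs": {"motion": [[0,0,0,12,0,0,0],[0,0,0,11,0,0,0],[0,0,0,0,0,0,0],[0,0,-8,0,0,0,0],[0,0,-4,0,0,0,0],[0,0,0,0,0,0,0]]}}

```text
time: 6.9
tool_pos: [579.3, 81.8, 67.6]
tcp_rot: [179.9, -0.2, 180.0]
ft_force: [-0.3, 4.2, -0.6]
finger_gap: -0.0
```

{"fn": "servo_tool", "kwargs": {"motion": [[0,0,0,-4,0,0,0],[0,-2.5,-2.5,0,0,0,0.14],[0,-2.5,-2.5,0,0,0,0.14],[0,-2.5,-2.5,0,0,0,0.14],[0,0,0,0,0,0,0]]}}

```text
time: 7.4
tool_pos: [587.1, 73.2, 75.0]
tcp_rot: [179.9, -0.1, 155.0]
ft_force: [0.7, 1.5, -0.6]
finger_gap: 0.1
```

{"fn": "servo_tool", "kwargs": {"motion": [[0,-1.5,-3,1,0,0,0.14],[0,-2.2,-3,1,0,0,0.14],[0,0,0,0,0,0,0]]}}

```text
time: 7.7
tool_pos: [589.5, 66.8, 75.5]
tcp_rot: [179.7, 0.0, 139.2]
ft_force: [0.1, 1.6, -1.5]
finger_gap: -0.2
```

```bash
python3 - <<'E'
from h import *
import cv2
b=snapshot("scene");a=snapshot("wrist");print(sense()["ft_force"],sense()["wrist_torque"],sense()["tool_pos"])
b=cv2.resize(b[225:305,320:410],None,fx=4.4,fy=5,interpolation=cv2.INTER_CUBIC)
a=cv2.resize(a[90:330,200:440],(400,400))
cv2.imwrite("pics/c7.png",cv2.hconcat([a,b]))
E
```

```text
[1.49601626 0.7756029  0.72594796] [ 0.19690978 -0.15847866  0.03586669] [589.38566974  66.94651338  75.40667208]
```

View pics/c7.png

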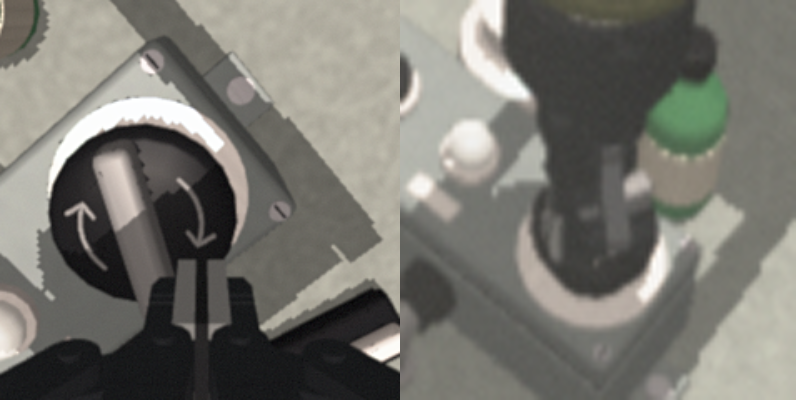

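The wrist view shows the wing turned by about 20°, lagging the fingers, with the pad just at the wing's outer part around (165,290). I'll push on further along the arc.

{"fn": "servo_tool", "kwargs": {"motion": [[0,-1.8,-3,1,0,0,0.03],[0,-1.8,-3,0.5,0,0,0.03],[0,-1.8,-3,0,0,0,0.03],[0,0,0,0,0,0,0]]}}

```text
time: 8.2
tool_pos: [589.0, 58.5, 76.6]
tcp_rot: [179.4, 0.1, 134.6]
ft_force: [-1.0, 4.5, 6.6]
finger_gap: 0.3
```

```bash
python3 - <<'E'
from h import *
import cv2
s=sense();print(s["ft_force"],s["tool_pos"],s["tcp_rot"])
a=snapshot("wrist");np.save("pose2.npy",np.r_[s["tool_pos"],s["tcp_rot"]])
cv2.imwrite("pics/w8.png",cv2.resize(a[90:330,200:440],(480,480)))
E
```

```text
[-0.99789549  4.48585318  6.57221921] [588.98798369  58.48378061  76.57294838] [1.79353898e+02 5.95477974e-02 1.34555641e+02]
```

View pics/w8.png

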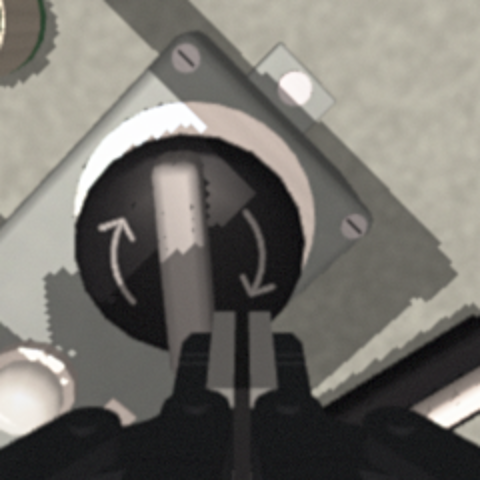

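The wing now lies nearly along the tool axis, turned by about 40°. There is also an upward force of 6.6 N, so the button has probably sprung up under the finger. I'll turn a bit more to be sure.

{"fn": "servo_tool", "kwargs": {"motion": [[0,-1.8,-3,0,0,0,0.04],[0,-1.8,-3,0,0,0,0.04],[0,-1.0,-2,0,0,0,0.03],[0,0,0,0,0,0,0]]}}

```text
time: 8.65
tool_pos: [587.5, 53.9, 78.6]
tcp_rot: [178.9, -0.2, 128.1]
ft_force: [4.4, 6.4, -2.5]
finger_gap: 0.0
```

{"fn": "servo_tool", "kwargs": {"motion": [[0,-2,6,0,0,0,0],[0,-2,8,0,0,0,0],[0,0,5,-10,0,0,0],[0,0,0,-25,0,0,0],[0,0,0,0,0,0,0]]}}

```text
time: 9.15
tool_pos: [604.7, 61.0, 114.7]
tcp_rot: [179.1, -0.2, 128.1]
ft_force: [0.6, 0.7, 0.1]
finger_gap: 0.1
```

```bash
python3 - <<'E'
from h import *
import cv2
s=sense();a=snapshot("wrist");b=snapshot("scene");print(s["tool_pos"],s["tcp_rot"])
np.save("pose3.npy",np.r_[s["tool_pos"],s["tcp_rot"]])
c=cv2.imread("pics/scene0.png")
f=lambda i:cv2.resize(i[235:305,330:410],None,fx=4.5,fy=4.5,interpolation=cv2.INTER_CUBIC)
x=cv2.vconcat([f(c)[:270],f(b)[:270]])
cv2.imwrite("pics/c9.png",cv2.hconcat([cv2.resize(a[60:330,190:460],(430,540)),x]))
E
```

```text
[604.72764411  60.95402087 114.72326959] [179.13790559  -0.23392093 128.07816587]
```

View pics/c9.png

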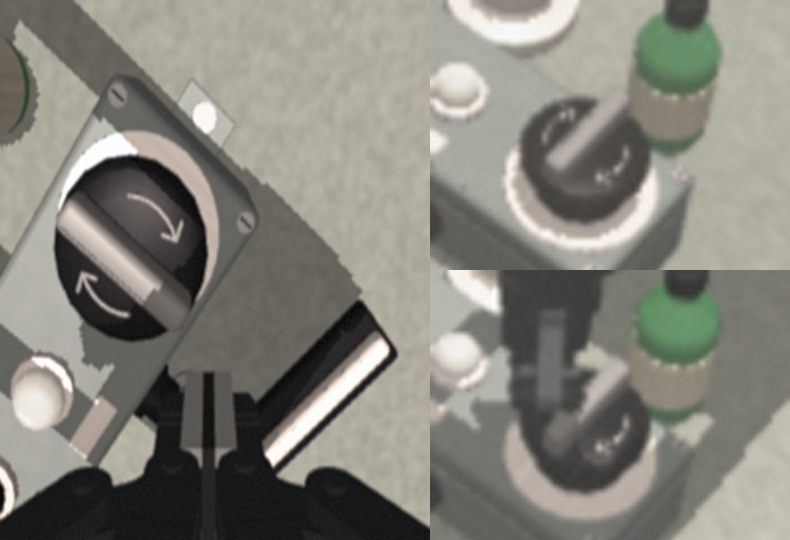

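The wing is back along its rest direction. In the scene view its lit end is at nearly the same height as at the start. I'll measure that, plus the gap at full scale.

```bash
python3 - <<'E'
from h import *
import cv2
a=cv2.imread("pics/scene0.png");b=snapshot("scene");t=snapshot("top");a2=cv2.imread("pics/top0.png")
def m(a,b,u0,u1,v0,v1):
    r=cv2.matchTemplate(cv2.resize(b[v0-4:v1+4,u0-4:u1+4],None,fx=8,fy=8,interpolation=cv2.INTER_CUBIC),cv2.resize(a[v0:v1,u0:u1],None,fx=8,fy=8,interpolation=cv2.INTER_CUBIC),cv2.TM_CCOEFF_NORMED)
    _,q,_,l=cv2.minMaxLoc(r);print(round(q,3),(np.array(l)-32)/8)
m(a,b,364,378,251,264);m(a,b,368,377,252,262);m(a,b,366,374,268,276)
P=np.load("pose3.npy")
E
```

```text
0.827 [-0.125  0.75 ]
0.906 [-0.875  1.75 ]
0.991 [0. 0.]
```

{"fn": "servo_tool", "kwargs": {"motion": [[0,0,0,0,0,0,-0.149],[0,0,0,0,0,0,-0.149],[0,0,0,0,0,0,-0.149],[0,0,0,0,0,0,-0.149],[0,0,0,0,0,0,-0.149],[0,0,0,0,0,0,-0.149],[0,20,1,0,-0.014,0,0],[0,20,1,8,0,0,0],[0,0,0,8,0,0,0],[0,0,0,0,0,0,0]]}}

```text
time: 10.35
tool_pos: [554.5, 61.7, 84.2]
tcp_rot: [178.6, -0.7, -179.8]
ft_force: [1.4, 0.3, 5.3]
finger_gap: 0.2
```

Contact at 84.2, the same as before the press, so the button has sprung back out. Now on to the start button.

{"fn": "servo_tool", "kwargs": {"motion": [[0,0,0,-15,0.024,-0.012,0],[0,0,0,-12,0,0,0],[0,-2,-40,0,0,0,0],[0,-2,-40,0,0,0,0],[0,-2,-40,0,0,0,0],[0,0,0,0,0,0,0]]}}

```text
time: 10.95
tool_pos: [566.3, -61.4, 120.1]
tcp_rot: [-179.8, 0.5, -179.5]
ft_force: [-0.3, 0.6, 0.8]
finger_gap: -0.1
```

{"fn": "servo_tool", "kwargs": {"motion": [[0,4,-3,15,0,0,0],[0,0,0,20,0,0,0],[0,0,0,15,0,0,0],[0,0,0,3,0,0,0],[0,0,0,0,0,0,0]]}}

```text
time: 11.45
tool_pos: [564.0, -63.4, 66.2]
tcp_rot: [-179.7, 0.6, -179.5]
ft_force: [0.1, 0.8, 0.1]
finger_gap: -0.3
```

```bash
python3 - <<'E'
from h import *
import cv2
s=sense();a=snapshot("wrist");b=snapshot("scene");print(s["tool_pos"],s["tcp_rot"],s["ft_force"])
cv2.imwrite("pics/c10.png",cv2.hconcat([cv2.resize(a[100:330,200:430],(400,400)),cv2.resize(b[205:285,280:360],None,fx=5,fy=5,interpolation=cv2.INTER_CUBIC)]))
E
```

```text
[563.97185278 -63.35047998  66.20656764] [-179.73959224    0.62674664 -179.47210978] [0.07282733 0.81262635 0.14132519]
```

View pics/c10.png

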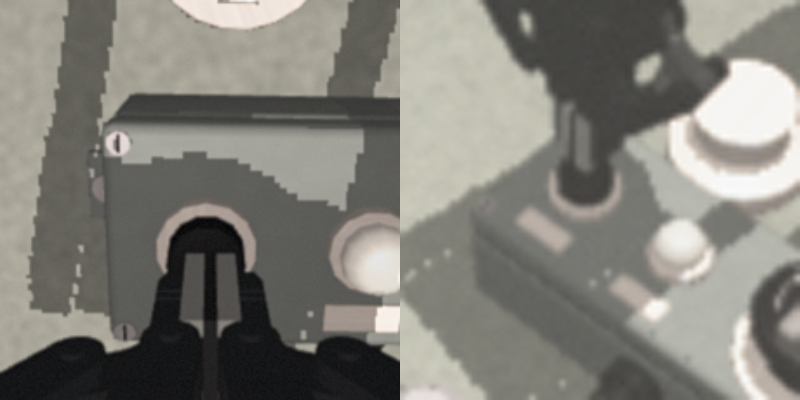

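The fingers stand over the start button: button centre at column 206, fingers at 212 in the crop. I'll shift 2 mm and press.

{"fn": "servo_tool", "kwargs": {"motion": [[0,1,-2,6,0,0,0],[0,0,0,3,0,0,0],[0,0,0,2,0,0,0],[0,0,0,0,0,0,0]]}}

```text
time: 11.95
tool_pos: [565.0, -65.6, 57.2]
tcp_rot: [-179.7, 0.9, -179.4]
ft_force: [0.1, 0.5, 0.0]
finger_gap: -0.2
```

{"fn": "servo_tool", "kwargs": {"motion": [[0,0,0,3,0,0,0],[0,0,0,3,0,0,0]]}}

```text
time: 12.15
tool_pos: [565.8, -65.8, 51.8]
tcp_rot: [-179.7, 0.9, -179.4]
ft_force: [-2.5, 0.2, 2.5]
finger_gap: 0.1
```

Contact. I'll press to the bottom.

{"fn": "servo_tool", "kwargs": {"motion": [[0,0,0,3,0,0,0],[0,0,0,3,0,0,0]]}}

```text
time: 12.35
tool_pos: [566.5, -66.0, 48.3]
tcp_rot: [-179.7, 1.0, -179.4]
ft_force: [-17.1, 3.8, 40.0]
finger_gap: -0.1
```

{"fn": "servo_tool", "kwargs": {"motion": [[0,0,0,3,0,0,0],[0,0,0,1,0,0,0]]}}

```text
time: 12.55
tool_pos: [566.7, -66.0, 49.1]
tcp_rot: [-179.6, 1.0, -179.4]
ft_force: [-3.8, 0.6, 5.0]
finger_gap: -0.1
```

Bottomed at 48.3 (5 mm of travel, 40 N). Lift away.

{"fn": "servo_tool", "kwargs": {"motion": [[0,0,0,-5,0,0,0],[0,0,0,-30,0,0,0],[0,0,0,-40,0,0,0],[0,0,0,-40,0,0,0],[0,20,0,-20,0,0,0],[0,0,0,0,0,0,0],[0,0,0,0,0,0,0]]}}

```text
time: 13.25
tool_pos: [543.7, -65.4, 187.7]
tcp_rot: [-179.6, 1.0, -179.4]
ft_force: [0.2, 0.4, -0.9]
finger_gap: 0.1
```

```bash
python3 - <<'E'
from h import *
import cv2
s=sense();a=snapshot("wrist");print(s["tool_pos"],s["ft_force"],s["qd"].round(2))
b=snapshot("scene");c=cv2.imread("pics/scene0.png")
f=lambda i:cv2.resize(i[215:315,270:410],(392,290),interpolation=cv2.INTER_CUBIC)
cv2.imwrite("pics/c11.png",cv2.hconcat([cv2.resize(a[:330,160:460],(400,580)),cv2.vconcat([f(c),f(b)])]))
E
```

```text
[543.69847761 -65.42716407 187.71975937] [ 0.19072961  0.37602516 -0.88305126] [ 0.01 -1.28 -0.17 -0.1   0.83 -0.12]
```

```bash
python3 - <<'E'
from h import *
import cv2
a=cv2.imread("pics/scene0.png");b=snapshot("scene")
for n,u0,u1,v0,v1 in(("bottle",372,398,230,268),("puck",332,366,214,246),("adapter",275,295,281,299),("brush",300,344,302,350),("head",454,476,278,302),("arrow",366,374,268,276),("start",306,328,232,252)):
    r=cv2.matchTemplate(b[v0-6:v1+6,u0-6:u1+6],a[v0:v1,u0:u1],cv2.TM_CCOEFF_NORMED);_,m,_,l=cv2.minMaxLoc(r);print(n,round(m,3),np.array(l)-6)
hand_in()
E
```

```text
bottle 0.848 [0 0]
puck 0.895 [0 0]
adapter 0.997 [0 0]
brush 0.998 [0 0]
head 0.999 [0 0]
arrow 0.998 [0 0]
start 0.948 [0 0]
the job is handed in; nothing more can be done
```

The stop station job was done in the order asked and handed in after about 13 s of robot time, well under the 48 s limit. The gripper was never clamped on anything.

- **Stop pressed:** I pushed the mushroom button down on its wing with the shut fingertips until it bottomed, about 8 mm at 41 N. A re-touch found no contact where the wing top stands when the button is out, so it had locked.
- **Stop released:** I turned the wing clockwise to roughly 50° by pushing on its side. It turned back to rest. A light touch then met the wing top at its original height (84.2 against 84.5 mm), so the button had sprung out.
- **Start pressed:** I pushed it about 5 mm to the bottom, with a 40 N peak from the fingertips, then lifted well clear. The wrist force was about zero at the end.

**Checks that disagreed or could not be made**
- **Fingertip position:** the real tips sat about 24.5 mm behind the reported TCP, so I found heights by touch instead.
- **Image match on the wing end:** this was ambiguous about whether the stop button was out (0.75 to 1.75 px). The match on the cap's arrow mark (0 px) and the touch both said it was.
- **Final picture:** I had used up the 12 views, so the last check was an image match only. It showed no shift of the bottle, puck, adapter, brush, headshell, stop cap or start button. The cassette and screwdriver were not in that match, but the arm never went near them.

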